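Start a timed run on the warming plate

TASK

Start a timed warming run on the conservation bench. First switch the warming plate on by pressing down the raised end of its V-shaped rocker until it has tipped fully over, then push its square key in until it stays down, and then press the larger of the two round keys on the bench timer fully down and let it come back up. Keep to this order, do not press the timer's small round key, and leave everything lying about where it is.

Things in the scene. Friction and masses are not known exactly. Their poses are not given: they have to be found in the camera images.
- hotplate: Warming plate: cream housing, steel top plate, fixed. Origin on the table under the centre of its front control ledge; +x to its back, +y to its left, z up. Ledge 80 mm (x) by 220 mm (y), 50 mm high; the housing behind (x +40 to +200 mm) is 66 mm high. Rocker and square key sit on the ledge 50 mm left and right of its centre; their sides swap. It may stand left or right of the timer.
- rocker_base: Grey frame of the rocker, 42 mm (x) by 72 mm (y), 4 mm thick; origin at the centre of its underside on the ledge, 50 mm above the table, axes as the hotplate's. The rocker in it is a black V-shaped paddle, 30 mm (x) by about 56 mm (y), its hinge along x 62 mm above the table. Off: right (-y) half level, left (+y) half sloping up at 0.34 rad to 74 mm. On: left half level, its top at 65 mm.
- rocker_press (a point): Point to press on the rocker: on the top face of its raised (+y) half, 20 mm from the hinge. It moves with the rocker: about 71 mm above the table when off, it comes down about 6 mm when fully on.
- rocker (a joint): Rocker angle in rad: 0 off, 0.34 fully on (the end of its travel). It starts between 0 and 0.04. Needs about 4 N down at the raised end; it has no spring and stays where it is left.
- heat_key_top (a point): Centre of the top face of the square key, black, 28 x 28 mm, on a 44 x 44 mm grey plate 4 mm thick; the top is 68 mm above the table when out. Axes as the hotplate's.
- heat_key (a joint): How far the square key is pushed in, in m: 0 out, 0.009 fully in (a hard stop, 5 mm then still stand proud of its grey plate). It starts between 0 and 0.001. Needs about 4 N; no spring, it stays where it is pushed.
- timer: Bench timer, fixed: cream housing 85 mm (x) by 150 mm (y), 38 mm high where the keys are, with a display strip along its back (x from +14 to +42 mm) 46 mm high. Origin under its centre; +x to its back, +y to its left. Its two round keys lie 15 mm in front of the centre, 36 mm to the left and right; which is where varies.
- start_key_top (a point): Centre of the top face of the larger round key, black, 36 mm diameter, its top 53 mm above the table when up, on a grey disc of 44 mm diameter, 3 mm thick.
- start_key (a joint): How far the larger round key is pressed, in m: 0 up, 0.006 fully down (a hard stop). A spring brings it back up; 1.5 N starts it, 5 N holds it fully down.
- stop_key_top (a point): Centre of the top face of the small round key, black, 18 mm diameter, its top 53 mm above the table when up, on the same 44 mm grey disc. Not to be pressed.
- stop_key (a joint): How far the small round key is pressed, in m: 0 up, 0.006 fully down; spring as in the larger one.
- bottle: Small amber bottle, 34 mm diameter, 75 mm tall, standing between warming plate and timer; origin under its centre. Bystander, loose: leave it alone.
- eyecup: Black cup, 38 mm diameter, 32 mm tall, standing at one side of the bench; origin under its centre. Bystander, loose: leave it alone.
- tweezers: Steel tweezers, 140 mm long along their x, 8 mm high, lying on the light panel; origin under the middle. Bystander, loose: leave it alone.
- specimen: Round glass dish with an eight-sided brown specimen on top, 80 mm across, 29 mm tall, on the light panel (a fixed slab 220 x 480 mm, 10 mm thick, close in front of the robot); origin under its centre. Bystander, loose: leave it alone.
- sherd: Terracotta sherd, 60 mm across, 14 mm tall, lying on the warming plate's steel top; origin under its centre. Bystander, loose: leave it alone.
- brush: Brush, 150 mm long along its x, lying on the light panel; origin under its middle. Bystander, loose: leave it alone.
- carton: White paper carton, 60 x 90 x 30 mm, lying at one side of the bench; origin under its centre. Bystander, loose: leave it alone.

How it is judged:
By the outcome, as a careful person would: the job done as asked, in the order asked, and still so for the second after the job is handed in, with the robot touching nothing.
It also fails if it takes over 42 s, if anything falls off the work surface, if the arm or the gripper's body presses on something with over 40 N, if the wrist force passes 120 N, or if a joint passes its speed limit or range.

ROBOT

A 6-joint arm with a two-finger parallel gripper is mounted at the origin on the work surface. World frame = base frame: x ahead of the robot, y to its left, z up, the work surface at z = 0. Lengths are in m, angles in rad, forces in N, time in s.
With the tool pointing down it reaches from about 0.325 to 0.775 m from the base axis. Payload 9.3 kg.
Tool frame: the origin (TCP) lies midway between the tips of the shut fingers; the grasp point (between the pads) lies 19 mm behind it; z points along the fingers, y is the line along which they close (so a half turn about z gives the same grasp; the last joint's range is limited). The gripper opens to 85 mm and grips with 20 to 120 N. Pads are 22 mm wide; open, the fingers measure 114 mm over their backs; the gripper's body (76 mm by 85 mm) begins 54 mm behind the grasp point. The pads swing forward as they close: fully open they stand 13 mm farther back than shut.
Start: joints at [-1.435, 0.259, 0.021, 1.334, 0, 1.418], TCP at [0.157, -0.527, 0.231] pointing down, gripper open.
Joint ranges: [-3.04, 3.04], [-0.91, 1.82], [-1.04, 1.36], [-1.92, 1.95], [-1.52, 1.45], [-3.14, 3.14]. Speed limits (rad/s): [2.22, 2.22, 2.79, 3.14, 3.14, 3.14].

INTERFACE

Orientations are given as [roll, pitch, yaw] about the fixed x, y, z axes, in that order (R = Rz(yaw) Ry(pitch) Rx(roll)).
In Python, from cell import manip gives the robot as it stands.
- The arm moves only by the tool step_arm, never from a script. Its arguments are lists of equal length, an entry for each row: "xyz": the shift along the tool's x, y, z in cm, a list of three; "roll": the turn about the tool's z in degrees. A call has 1 to 12 rows; each row is the pose to reach, as a shift and turn from the pose commanded when the call began, along the tool's axes at that moment; what a row does not reach only later rows make up. A row lasts 1/12 s, in which the tool goes at most 41.7 mm and 7.16 degrees, less where a joint would pass 70% of its speed; a pose out of reach is approached as far as the arm can. A call with a gripper value outside its range is refused whole. "hand" is the finger opening in cm, from 0 to 8.54, set as the call begins (left out, the last holds). The fingers move at their own pace and stop on an object; "force" is the grip in N (left out, the last holds). Time passes only in rows, so rows that repeat a pose let the fingers close. It gives the time, the measured TCP pose, the force, the opening and the grip force at its end, in the units of the state.
- manip.get_state(): the state, without advancing time (a new reading comes with each control period).
- manip.grab_frame(name): name is "scene" or "top" or "wrist"; returns a dict with "pixels" (400x640x3 uint8, red, green, blue), "range_z" (400x640 float32, m along the optical axis (not along the pixel's ray), 0 where there is no reading), "vfov" (degrees; the focal length in pixels is half the picture's height over the tangent of half this angle, whatever the lens; pixels are square), "cx", "cy" (the principal point, pixels), "camera_from_world" (4x4, takes a point from world to camera coordinates); the wrist camera has in their place "T_tool_cam" (4x4, takes a point from camera to tool coordinates, whose origin is the TCP and whose axes are the flange's). Camera axes: x right, y down, z forward; pixel columns grow to the right and rows downward; lengths in m; the calibration is good to about 2 mm. A picture is of the moment at which its call begins: read the wrist's pose just before it.
- manip.hand_in(): hands the job in; it is judged then, once.
The state is a dict: "t": time; "joint_pos": joint angles; "dq": joint speeds; "tau": joint torques, N m; "position": TCP position; "tool_rot": TCP orientation; "force": force on the tool from outside, world axes, zero at the start; "wrist_torque": the same for the moment, N m; "finger_gap": opening from 0.0 (shut) to 1.0 (fully open); "grip_force": force on a finger pad.
Only numpy, scipy, OpenCV 4.12 (cv2) and the standard library are available. Lean on these libraries where they do the work, as an engineer would, in place of code of your own. Each camera call takes 0.05 s, during which the arm holds its last target. There are 200 camera calls.

## Working session

There is one attempt and no reset: what is moved stays moved. The work goes in short steps, Python scripts to look and compute and a tool call to move; the robot and the scene stay as the last step left them, time stands still between calls to the robot, and variables do not carry over. Pictures are saved under pics/ and viewed, at most 10 in all, crops included, and the job is handed in when it is done.

Besides the shell and the picture viewer there is one more tool, called after ">>>" as a command line: name --pt "numbers of a row" for each row, then --argument value for the rest. step_arm: Moves the arm, as the interface text tells. Its arguments: {"type":"object","properties":{"xyz":{"type":"array","items":{"type":"array","items":{"type":"number"}}},"roll":{"type":"array","items":{"type":"number"}},"hand":{"type":"number"},"force":{"type":"number"}},"required":["xyz","roll"]}

```bash
mkdir -p pics; ls
cat > h.py <<'E'
import numpy as np,cv2
from cell import manip
def snap(n):
    f=manip.grab_frame(n); np.savez(f'pics/{n}.npz',**f); return f
def world(f,z=None):
    # per-pixel world points from depth (fixed cams)
    F=200/np.tan(np.radians(f['vfov'])/2); v,u=np.mgrid[0:400,0:640]
    d=f['range_z']; P=np.stack([(u-f['cx'])/F*d,(v-f['cy'])/F*d,d],-1)
    T=np.linalg.inv(f['camera_from_world']); return P@T[:3,:3].T+T[:3,3]
def ray(f,u,v,z):
    F=200/np.tan(np.radians(float(f['vfov']))/2); T=np.linalg.inv(f['camera_from_world'])
    r=T[:3,:3]@np.array([(u-f['cx'])/F,(v-f['cy'])/F,1]); return T[:3,3]+r*(z-T[2,3])/r[2]
E
python3 - <<'E'
from h import *
for n in('top','scene'):
    f=snap(n); cv2.imwrite(f'pics/{n}0.png',f['pixels'][...,::-1]); print(n,f['vfov'],f['cx'],f['cy'],np.linalg.inv(f['camera_from_world']).round(3))
s=manip.get_state(); print(s)
E
```

```text
pics
top 57.27964112222365 315.44510295788984 203.66319312668526 [[ 0.078 -0.975  0.207  0.391]
 [-0.997 -0.077  0.013  0.   ]
 [ 0.003 -0.207 -0.978  0.861]
 [ 0.     0.     0.     1.   ]]
scene 52.24970758826415 318.8518458947031 200.57785985789872 [[ 0.715  0.543 -0.44   0.966]
 [ 0.699 -0.565  0.439 -0.439]
 [-0.01  -0.621 -0.784  0.807]
 [ 0.     0.     0.     1.   ]]
{'t': 0.1, 'joint_pos': array([-1.43459113e+00,  2.59168460e-01,  2.08060676e-02,  1.33370172e+00,
       -1.89112711e-05,  1.41819444e+00]), 'dq': array([ 2.19992311e-04, -4.96526290e-04,  9.58521784e-04,  2.98302093e-04,
       -8.66040492e-04, -8.55989860e-05]), 'tau': array([ 5.14872896e-03, -5.56692910e+01,  3.45071125e+01,  1.16554686e-02,
       -1.84396672e-04,  9.54185765e-06]), 'position': array([ 0.15659773, -0.52695994,  0.2306965 ]), 'tool_rot': array([-3.14033673e+00, -1.74024524e-04,  2.88806979e-01]), 'force': array([-0.36045706,  0.22067788, -0.3760754 ]), 'wrist_torque': array([-0.01813771,  0.01549396, -0.05504709]), 'grip_force': 0.0, 'finger_gap': 0.9971626803175969}
```

View pics/top0.png

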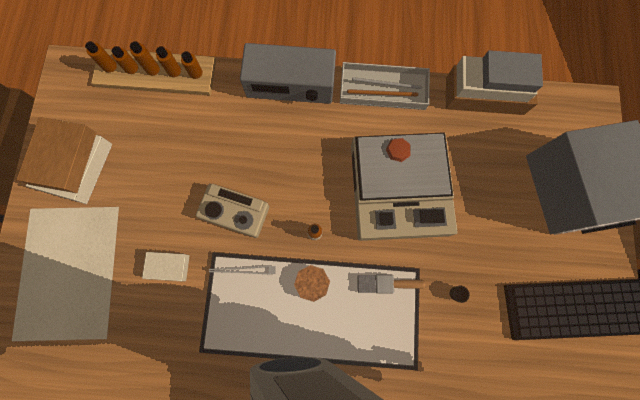

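View pics/scene0.png

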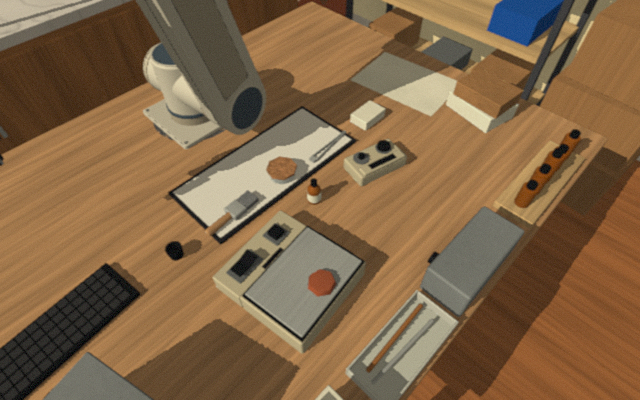

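The top view shows the timer at about (233,210), with its large key at (213,210) and small key at (243,220). The plate's ledge is at about (407,218), with the square key at (385,218) and the rocker at (430,216). The bottle is at (315,230). The scene view shows the same layout.

```bash
cat > m.py <<'E'
from h import *
f=dict(np.load('pics/top.npz')); W=world(f); px=f['pixels']; g=px.max(2)
c=px[180:250,190:460]; cv2.imwrite('pics/crop.png',cv2.resize(c,None,fx=2.9,fy=2.9,interpolation=cv2.INTER_CUBIC)[...,::-1])
def blob(u0,u1,v0,v1,th,z,name):
    m=np.zeros((400,640),np.uint8); m[v0:v1,u0:u1]=(g[v0:v1,u0:u1]<th)
    n,l,st,ce=cv2.connectedComponentsWithStats(m)
    for i in range(1,n):
        if st[i,4]>25:
            k=l==i; print(name,th,st[i],ce[i].round(1),'ray',ray(f,*ce[i],z).round(4),'depth med',np.median(W[k],0).round(4))
for th in(50,70):
    blob(200,230,197,225,th,.053,'start'); blob(230,260,205,235,th,.053,'stop')
    blob(370,402,205,232,th,.068,'key'); blob(408,452,203,230,th,.066,'rock')
# hotplate pose: steel top height region + ledge, via depth
for nm,(u0,u1,v0,v1),(z0,z1) in (('plate',(335,475,120,245),(.044,.09)),('timer',(185,280,175,245),(.03,.06))):
    m=np.zeros((400,640),bool); s=np.s_[v0:v1,u0:u1]; m[s]=(W[s][...,2]>z0)&(W[s][...,2]<z1)
    r=cv2.minAreaRect(W[m][:,:2].astype(np.float32)*1000); print(nm,m.sum(),r,cv2.boxPoints(r).round(1).tolist())
s=np.s_[208:226:3,412:448:3]; print((W[s][...,2]*1000).round(0)); print((W[np.s_[208:226:3,374:400:3]][...,2]*1000).round(0))
E
python3 m.py
```

```text
start 50 [206 203  15  14 116] [212.8 209.4] ray [0.5312 0.24   0.053 ] depth med [0.5318 0.24   0.0518]
stop 50 [239 217   7   7  29] [242.3 219.6] ray [0.5132 0.1712 0.053 ] depth med [0.514  0.1716 0.0519]
key 50 [379 212  14  13 142] [385.5 218.4] ray [ 0.5382 -0.145   0.068 ] depth med [ 0.5387 -0.1445  0.0656]
rock 50 [419 209  26  14 269] [431.5 215.8] ray [ 0.5523 -0.2463  0.066 ] depth med [ 0.5526 -0.2478  0.0651]
start 70 [205 202  17  16 213] [212.8 209.4] ray [0.5312 0.24   0.053 ] depth med [0.5317 0.2406 0.0515]
stop 70 [234 215  13   9  79] [240.5 219.1] ray [0.5141 0.1753 0.053 ] depth med [0.5148 0.175  0.0504]
key 70 [375 211  19  15 232] [384.  218.1] ray [ 0.5387 -0.1416  0.068 ] depth med [ 0.5398 -0.1419  0.0649]
rock 70 [408 203  11   3  30] [412.6 203.9] ray [ 0.5759 -0.2042  0.066 ] depth med [ 0.5801 -0.2083  0.0489]
rock 70 [413 209  32  15 415] [429.1 215.5] ray [ 0.5525 -0.2411  0.066 ] depth med [ 0.553  -0.2417  0.0644]
plate 9755 ((624.4815673828125, -186.08668518066406), (238.13523864746094, 221.04287719726562), 7.428892612457275) [[492.1000061035156
[... 253 characters left out ...]
78906) [[479.1000061035156, 140.60000610351562], [561.2999877929688, 119.80000305175781], [598.2000122070312, 265.20001220703125], [516.0, 286.1000061035156]]
[[47. 49. 49. 52. 54. 54. 52. 50. 54. 53. 54. 47.]
 [47. 54. 53. 69. 70. 69. 64. 64. 64. 64. 65. 48.]
 [48. 52. 53. 72. 70. 67. 66. 62. 64. 65. 65. 53.]
 [48. 52. 51. 70. 72. 67. 66. 65. 62. 63. 63. 53.]
 [48. 54. 53. 69. 72. 64. 63. 64. 62. 62. 66. 53.]
 [49. 54. 54. 53. 51. 51. 52. 53. 50. 50. 54. 53.]]
[[47. 51. 47. 48. 50. 47. 50. 49. 48.]
 [49. 53. 54. 54. 52. 53. 53. 48. 49.]
 [51. 54. 64. 67. 64. 67. 67. 51. 46.]
 [50. 53. 64. 65. 66. 66. 66. 50. 49.]
 [50. 55. 62. 64. 65. 65. 66. 54. 48.]
 [49. 54. 57. 64. 62. 66. 64. 50. 48.]]
```

View pics/crop.png

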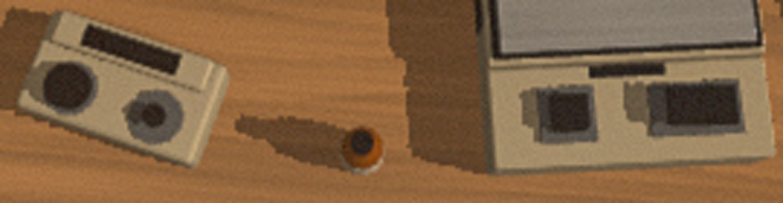

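The fit gives the plate's origin at (0.546, -0.196) with yaw 7.4°, and the raised (left) rocker half at about (0.550, -0.225). The square key is at (0.539, -0.146), and the large timer key is at (0.532, 0.241). The crop shows the large round key on the left at (68,85) and the small one at (153,115). I'll shut the fingers and move above the rocker.

>>> step_arm --pt "1.5 -0.6 0" --pt "4.5 -1.7 -0.5" --pt "8 -3.1 -0.5" --pt "11.5 -4.4 0" --pt "15 -5.8 0" --pt "18.5 -7.1 0.5" --pt "22 -8.5 1" --pt "25.5 -9.8 2" --pt "29 -11.1 3" --pt "32 -12.3 4" --pt "34 -13.1 5" --pt "35 -13.5 5" --roll '[0,1,2,3,4,5,6,7,8,9,9,9]' --hand 0

```text
t: 1.1
position: [0.4548, -0.2955, 0.1791]
tool_rot: [-3.139, 0.002, 0.134]
force: [0.1, 1.1, 1.0]
finger_gap: 0.001
grip_force: 0.0
```

>>> step_arm --pt "1.5 -0.9 0.5" --pt "4 -2.3 1.5" --pt "6.5 -3.7 3" --pt "9 -5.2 4.5" --pt "10 -5.8 6" --pt "10.5 -6 7.5" --pt "10.5 -6 8.5" --pt "10.5 -6 9" --pt "10.5 -6 9.2" --pt "10.5 -6 9.2" --pt "10.5 -6 9.2" --pt "10.5 -6 9.2" --roll '[0,0,0,0,0,0,0,0,0,0,0,0]'

```text
t: 2.1
position: [0.55, -0.2255, 0.0903]
tool_rot: [3.141, -0.001, 0.131]
force: [0.1, -0.8, -0.6]
finger_gap: -0.002
grip_force: 0.0
```

Run:
```python
from h import *
s=manip.get_state(); print(s['position'],s['tool_rot'],s['force'])
f=manip.grab_frame('wrist'); cv2.imwrite('pics/w1.png',f['pixels'][...,::-1])
F=200/np.tan(np.radians(f['vfov'])/2); T=np.linalg.inv(f['T_tool_cam'])
p=T[:3,:3]@np.array([0,0,.017])+T[:3,3]; print('tcp proj 17mm ahead',F*p[0]/p[2]+f['cx'],F*p[1]/p[2]+f['cy'],f['T_tool_cam'].round(3))
```

```text
[ 0.54995668 -0.22553736  0.09026052] [ 3.14067631e+00 -1.11929472e-03  1.30960647e-01] [ 0.14740315 -0.82290666 -0.58287816]
tcp proj 17mm ahead 319.34939309390455 237.42654266256855 [[-0.    -0.957 -0.289  0.072]
 [ 1.    -0.     0.001 -0.   ]
 [-0.001 -0.289  0.957 -0.143]
 [ 0.     0.     0.     1.   ]]
```

View pics/w1.png

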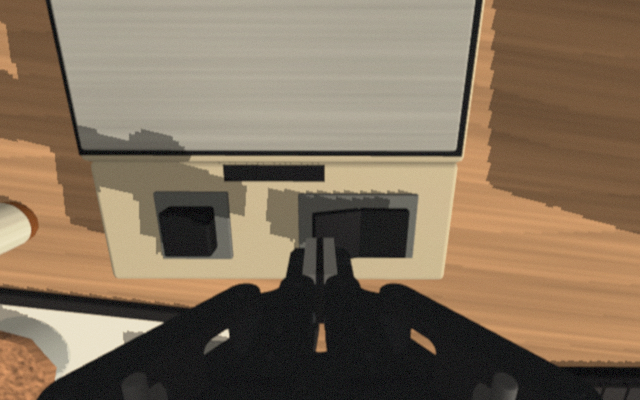

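The wrist view shows the shut fingertips at about (319,240), over the raised left half of the rocker. The paddle spans columns 312–408 with its hinge near 361. I'll shift 3 mm towards the hinge and press down gently.

>>> step_arm --pt "0 0.2 0.3" --pt "0 0.3 0.7" --pt "0 0.3 1.0" --pt "0 0.3 1.2" --pt "0 0.3 1.4" --pt "0 0.3 1.6" --pt "0 0.3 1.8" --pt "0 0.3 2.0" --pt "0 0.3 2.0" --roll '[0,0,0,0,0,0,0,0,0]'

```text
t: 2.9
position: [0.5503, -0.2273, 0.0692]
tool_rot: [-3.141, -0.0, 0.132]
force: [0.3, 1.6, 1.7]
finger_gap: 0.001
grip_force: 0.8
```

>>> step_arm --pt "0 0 0.15" --pt "0 0 0.3" --pt "0 0 0.4" --pt "0 0 0.5" --pt "0 0 0.5" --roll '[0,0,0,0,0]'

```text
t: 3.32
position: [0.5505, -0.2277, 0.065]
tool_rot: [3.141, -0.001, 0.132]
force: [-1.5, 4.7, 10.1]
finger_gap: 0.002
grip_force: 5.2
```

>>> step_arm --pt "0 0 0.1" --pt "0 0 0.2" --pt "0 0 0.2" --roll '[0,0,0]'

```text
t: 3.57
position: [0.5506, -0.2277, 0.0648]
tool_rot: [3.14, -0.002, 0.132]
force: [-6.6, 7.7, 26.8]
finger_gap: -0.002
grip_force: 13.3
```

>>> step_arm --pt "0 0 -0.5" --pt "0 0 -1.5" --pt "0 0 -2.5" --pt "0 -1 -3" --pt "0 -3 -3" --pt "0 -5 -3" --pt "0 -7 -3" --pt "0 -8 -3" --pt "0 -8.2 -3" --pt "0 -8.2 -3" --pt "0 -8.2 -3" --roll '[0,0,0,0,0,0,0,0,0,0,0]'

```text
t: 4.48
position: [0.5399, -0.1471, 0.0924]
tool_rot: [3.141, -0.0, 0.132]
force: [-0.4, -0.2, 0.5]
finger_gap: -0.004
grip_force: 0.0
```

Run:
```python
from h import *
s=manip.get_state(); print(s['position'],s['tool_rot'],s['force'])
f=manip.grab_frame('wrist'); cv2.imwrite('pics/w2.png',f['pixels'][...,::-1])
```

```text
[ 0.53987206 -0.14705858  0.09242194] [ 3.14102247e+00 -3.53923458e-04  1.31766439e-01] [-0.40458144 -0.1657021   0.47488735]
```

View pics/w2.png

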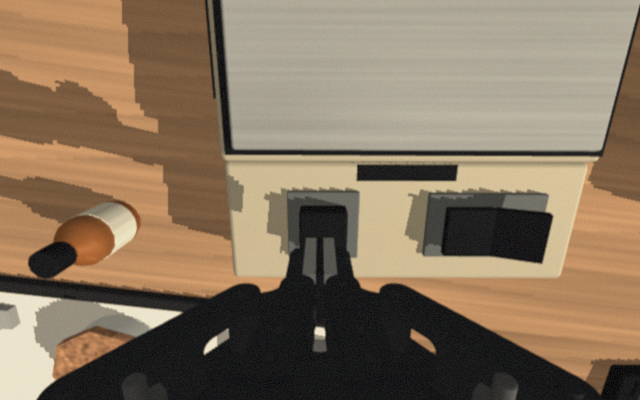

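The wrist view shows the rocker tipped over, its right half now raised at (525,235). The fingers are centred on the square key at (323,225). Next I'll press the key.

>>> step_arm --pt "0 0 0.4" --pt "0 0 1.0" --pt "0 0 1.5" --pt "0 0 2.0" --pt "0 0 2.3" --pt "0 0 2.6" --pt "0 0 2.8" --pt "0 0 3.0" --pt "0 0 3.1" --pt "0 0 3.2" --pt "0 0 3.2" --roll '[0,0,0,0,0,0,0,0,0,0,0]'

```text
t: 5.45
position: [0.5395, -0.1466, 0.0602]
tool_rot: [3.142, -0.0, 0.132]
force: [-0.1, -0.4, -0.2]
finger_gap: -0.002
grip_force: 0.0
```

>>> step_arm --pt "0 0 0.1" --pt "0 0 0.2" --pt "0 0 0.3" --pt "0 0 0.3" --roll '[0,0,0,0]'

```text
t: 5.78
position: [0.5398, -0.1466, 0.0587]
tool_rot: [3.141, -0.001, 0.132]
force: [-6.6, 1.4, 16.9]
finger_gap: 0.0
grip_force: 8.3
```

>>> step_arm --pt "0 0 0.1" --pt "0 0 0.1" --roll '[0,0]'

```text
t: 5.95
position: [0.5398, -0.1466, 0.0585]
tool_rot: [3.14, -0.002, 0.132]
force: [-8.9, 2.9, 25.9]
finger_gap: -0.003
grip_force: 12.5
```

>>> step_arm --pt "0 0 -1" --pt "0 0 -3" --pt "0 0 -5.5" --pt "0 0 -7" --pt "0 0 -7" --pt "0 0 -7" --roll '[0,0,0,0,0,0]'

```text
t: 6.45
position: [0.5402, -0.1467, 0.1268]
tool_rot: [3.141, -0.002, 0.132]
force: [-0.1, 0.2, 0.3]
finger_gap: -0.003
grip_force: 0.0
```

Run:
```python
from h import *
s=manip.get_state(); print(s['position'],s['tool_rot'],s['force'])
f=manip.grab_frame('wrist'); cv2.imwrite('pics/w3.png',f['pixels'][...,::-1])
```

```text
[ 0.54017732 -0.14667747  0.12675818] [ 3.14075505e+00 -1.89039720e-03  1.31824336e-01] [-0.0704415   0.18397141  0.29678791]
```

View pics/w3.png

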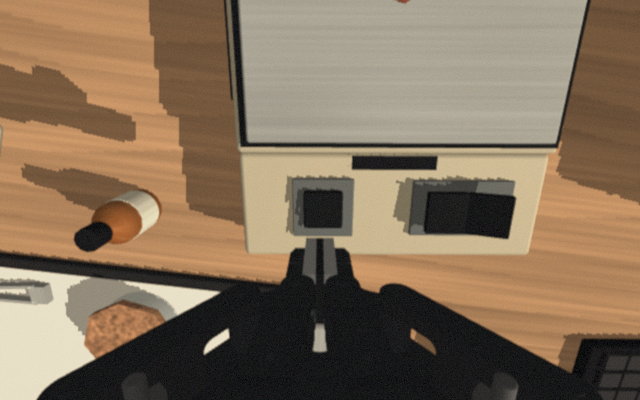

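The wrist view shows the square key sunk at (323,208), the rocker still on and the bottle undisturbed. Now I'll cross over to the timer.

>>> step_arm --pt "0.1 -1 0" --pt "0.4 -4 0" --pt "0.8 -7.5 0" --pt "1.2 -11 0" --pt "1.6 -14.5 0" --pt "2 -18 0" --pt "2.4 -21.5 0" --pt "2.8 -25 0" --pt "3.2 -28.5 0" --pt "3.6 -32 0" --pt "3.9 -35 0" --pt "4.1 -37 0" --roll '[0,0,0,0,0,0,0,0,0,0,0,0]'

```text
t: 7.5
position: [0.5369, 0.1936, 0.1254]
tool_rot: [-3.115, 0.002, 0.186]
force: [0.0, -0.9, -0.2]
finger_gap: 0.0
grip_force: 0.0
```

>>> step_arm --pt "0.1 -0.8 0" --pt "0.2 -1.5 0.5" --pt "0.2 -1.5 2" --pt "0.2 -1.5 3.5" --pt "0.2 -1.5 4.5" --pt "0.2 -1.5 5" --pt "0.2 -1.5 5" --pt "0.2 -1.5 5" --roll '[0,0,0,0,0,0,0,0]'

```text
t: 8.17
position: [0.5383, 0.1998, 0.0768]
tool_rot: [-3.111, 0.001, 0.194]
force: [-0.2, -0.1, 0.2]
finger_gap: -0.001
grip_force: 0.0
```

Run:
```python
from h import *
s=manip.get_state(); print(s['position'],s['tool_rot'],s['force'])
f=manip.grab_frame('wrist'); cv2.imwrite('pics/w4.png',f['pixels'][...,::-1])
```

```text
[0.53829141 0.19982114 0.07679162] [-3.11055044e+00  8.51015430e-04  1.94143372e-01] [-0.20067566 -0.10432941  0.2108271 ]
```

View pics/w4.png

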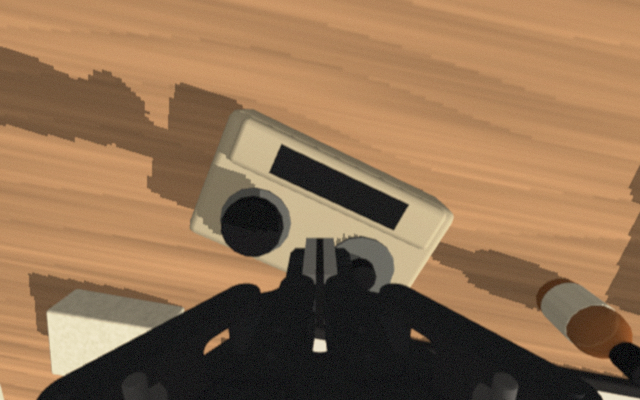

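The wrist view shows the tip stopped short between the keys, at (320,245), with the large key at (253,222). The slight tilt suggests the last joint is at its limit, so I'll lift and turn the tool back.

>>> step_arm --pt "0 0 -0.5" --pt "0 0 -1.5" --pt "0 0 -1.5" --pt "0 0 -1.5" --pt "0 0 -1.5" --pt "0 0 -1.5" --pt "0 0 -1.5" --roll '[-4,-10,-16,-22,-25,-25,-25]'

```text
t: 8.8
position: [0.5385, 0.1999, 0.0924]
tool_rot: [-3.114, -0.014, 0.629]
force: [1.0, 0.1, 0.7]
finger_gap: 0.002
grip_force: 0.0
```

Run:
```python
from h import *
from scipy.spatial.transform import Rotation as R
s=manip.get_state(); print(s['position'],s['tool_rot'],s['joint_pos'])
print(R.from_euler('xyz',s['tool_rot']).inv().apply(np.array([.532,.2407,.075])-s['position'])*100)
```

```text
[0.53854613 0.19988199 0.09237983] [-3.11366762 -0.01354454  0.62919182] [ 0.19323259  0.37102353 -0.18047668  1.01881405  0.03103195  2.70545177]
[ 1.84913719 -3.63471617  1.86540285]
```

>>> step_arm --pt "0.3 -0.6 0" --pt "0.8 -1.6 0" --pt "1.4 -2.8 0.3" --pt "1.8 -3.6 0.8" --pt "1.8 -3.6 1.4" --pt "1.8 -3.6 1.8" --pt "1.8 -3.6 1.8" --pt "1.8 -3.6 1.8" --roll '[0,0,0,0,0,0,0,0]'

```text
t: 9.47
position: [0.5311, 0.2398, 0.0744]
tool_rot: [-3.113, -0.011, 0.631]
force: [-0.2, 0.4, 0.4]
finger_gap: 0.0
grip_force: 0.0
```

Run:
```python
from h import *
s=manip.get_state(); print(s['position'],s['tool_rot'],s['joint_pos'])
f=manip.grab_frame('wrist'); cv2.imwrite('pics/w5.png',f['pixels'][...,::-1])
```

```text
[0.53109396 0.23984771 0.07437906] [-3.11289972 -0.01144759  0.63112855] [ 0.26443551  0.39851842 -0.18701945  0.98486225  0.03088913  2.77474148]
```

View pics/w5.png

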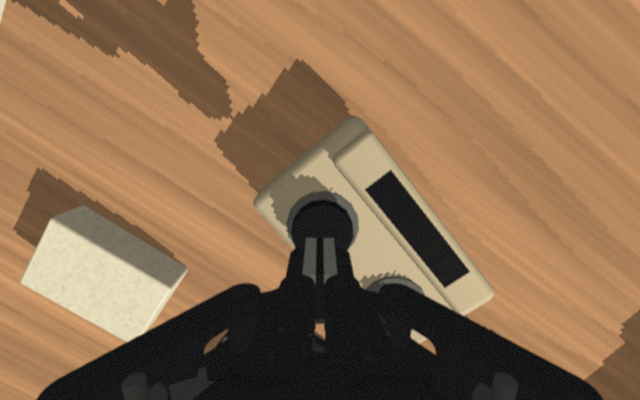

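The wrist view shows the tip over the large key at (322,225), well clear of the small one at (390,290). Pressing it.

>>> step_arm --pt "0 0 0.4" --pt "0 0 0.9" --pt "0 0 1.4" --pt "0 0 1.8" --pt "0 0 2.1" --pt "0 0 2.4" --pt "0 0 2.6" --pt "0 0 2.8" --pt "0 0 2.9" --pt "0 0 2.9" --roll '[0,0,0,0,0,0,0,0,0,0]'

```text
t: 10.35
position: [0.5311, 0.2406, 0.047]
tool_rot: [-3.114, -0.013, 0.631]
force: [-4.8, -4.6, 11.8]
finger_gap: -0.002
grip_force: 6.0
```

>>> step_arm --pt "0 0 0.1" --pt "0 0 0.1" --roll '[0,0]'

```text
t: 10.52
position: [0.5312, 0.2406, 0.0468]
tool_rot: [-3.114, -0.013, 0.631]
force: [-7.8, -5.7, 19.7]
finger_gap: 0.002
grip_force: 10.0
```

The key is on its hard stop, so I'll lift straight up.

>>> step_arm --pt "0 0 -0.5" --pt "0 0 -1.5" --pt "0 0 -3.5" --pt "0 0 -6" --pt "0 0 -8.5" --pt "0 0 -10" --pt "0 0 -10" --pt "0 0 -10" --roll '[0,0,0,0,0,0,0,0]'

```text
t: 11.18
position: [0.5323, 0.2382, 0.1457]
tool_rot: [-3.114, -0.014, 0.631]
force: [0.6, 0.1, -0.6]
finger_gap: -0.001
grip_force: 0.0
```

Run:
```python
from h import *
s=manip.get_state(); print(s['position'],s['force'])
f=snap('scene'); cv2.imwrite('pics/s2.png',f['pixels'][...,::-1])
```

```text
[0.53228904 0.23820335 0.14570253] [ 0.60428515  0.07038595 -0.55959608]
```

View pics/s2.png

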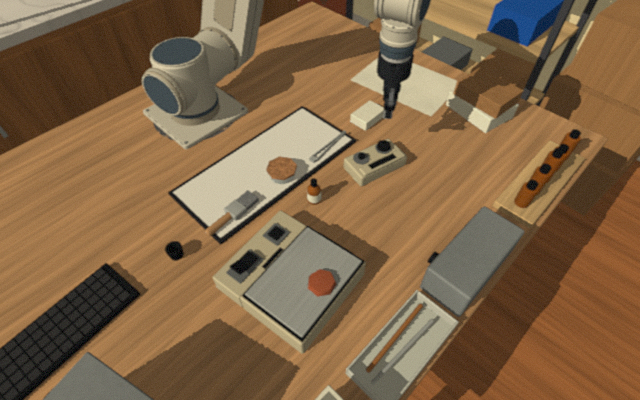

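The scene view shows the arm clear at (390,110), the timer keys up, the square key in at (277,232), the rocker on at (243,264), and the loose things where they were.

```bash
python3 -c "
from cell import manip; print(manip.hand_in())"
```

```text
the job is handed in; nothing more can be done
None
```

The job is handed in at about 11 s: rocker tipped fully on, square key pushed to its stop, then the timer's large key pressed to its stop and released, with the small key and the loose things untouched; the hand-in returned no verdict.

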